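# Seat the cover and close the plate-sealing press

### The arm

A 7-joint arm with a two-finger parallel gripper is mounted at the origin on a cart in front of the work surface, level with it; the furniture and walls round the work are solid. World frame = base frame: x ahead of the robot, y to its left, z up, the work surface at z = 0. Lengths are in m, angles in rad, forces in N, time in s.
With the tool pointing down it reaches from about 0.425 to 0.825 m from the base axis. Payload 3.6 kg.
Tool frame: the origin (TCP) lies where the fingers leave the gripper's body, on its centre line; the fingertips stand 73 mm ahead of it and the grasp point (between the pads) lies 54 mm ahead of it; x points along the fingers, y is the direction in which the jaws open and shut, and the axes are right-handed (so a half turn about x gives the same grasp; the last joint's range is limited). The gripper opens to 85 mm and grips with 20 to 120 N. Pads are 22 mm wide; open, the fingers measure 114 mm over their backs; the gripper's body (76 mm by 85 mm) begins 54 mm behind the grasp point. The pads swing forward as they close: fully open they stand 13 mm farther back than shut.
Start: joints at [1.262, 0.615, -0.013, 1.423, 0.008, 1.103, -0.04], TCP at [0.181, -0.624, 0.304] pointing down, gripper open.
Joint ranges: [-3.12, 3.12], [-0.3, 2.06], [-1.34, 1.32], [0.26, 2.42], [-1.36, 4.5], [0.01, 1.98], [-2.84, 2.84]. Speed limits (rad/s): [2.79, 2.79, 3.14, 3.14, 3.14, 3.14, 3.14].

### API

Orientations are given as a unit quaternion [x, y, z, w].
In Python, from station import arm, snapshot, camera_info, ticket gives the robot as it stands. Calls block until the motion is done:
- arm.movep(position, orientation): joint-space move of the TCP to a pose.
- arm.line_to(position, velocity=0.15, ori=None): straight line of the TCP; ori=None keeps the orientation; velocity is the mean speed in m/s.
- arm.move_j(angles): joint-space move.
- arm.move_gripper(opening, effort=None): opening from 0.0 (shut) to 1.0 (fully open); effort is the grip in N (None keeps the last); returns when the fingers have stopped.
- arm.pause(seconds).
- arm.ik(position, orientation): joint angles nearest the present ones, or None.
- snapshot(name): name is "side" or "top"; returns the picture (400x640x3 uint8, blue, green, red); there is no depth.
- camera_info(name): a dict with "fx", "fy", "cx", "cy" (pixels), "R" (3x3) and "t" (3): a world point X has camera coordinates R X + t. Camera axes: x right, y down, z forward; pixel columns grow to the right and rows downward; lengths in m; the calibration is good to about 2 mm. A picture is of the moment at which its call begins. camera_info takes no time and is no camera call.
A pose or a line that the arm cannot do raises arm.MotionError and nothing moves.
- ticket.finish_job(): hands the job in, once; it reports no verdict.
Readings, each from a call of its own:
- arm.read_time(): time.
- arm.read_joint_positions(): joint angles.
- arm.read_dq(): joint speeds.
- arm.read_effort(): joint torques, N m.
- arm.read_tool_pos(): TCP position.
- arm.read_eef_rot(): TCP orientation.
- arm.read_ft_force(): force on the tool from outside, world axes, zero at the start.
- arm.read_wrist_torque(): the same for the moment, N m.
- arm.read_opening(): opening from 0.0 (shut) to 1.0 (fully open).
Only numpy, scipy, OpenCV 4.12 (cv2) and the standard library are available. Lean on these libraries where they do the work, as an engineer would, in place of code of your own. Each camera call takes 0.05 s, during which the arm holds its last target.

### The job

The blue sealing cover in the press sits crooked: while the lid is still locked open, reach in under it and press the cover's raised rear edge down until it clicks under its two spring clips and lies level on the sample plate. Then push the red safety catch all the way down and bring the lid down by its black bar until it is fully shut on the cover. Leave the things around the press where they are.

Things in the scene. Friction and masses are not known exactly. Their poses are not given: they have to be found in the camera images.
- press: white hand press for sealing sample plates, housing 250 (x) x 210 (y) x 43 mm high, fixed; its place and yaw differ each time. Origin on the table under the middle of the plate nest; x points from the front (robot side, dial and switch) to the lid's hinge at the back, y left, z up. Housing spans x -100..150, y -105..105 mm; two hinge cheeks 103 mm high at y +-81, x 76..128
- cover: loose blue sealing cover, rigid, 82 (x) x 124 (y) x 6 mm, 0.09 kg. Origin at the centre of its underside, x to its rear, z normal to its face. At the start its front edge is down in the nest and its rear edge rides about 14 mm high on the two spring clips, tilted about 10 degrees. Pressed down 15 to 20 mm behind its middle with 5 to 12 N it snaps under the clips, lies flat and stays
- cover_rear (a point): middle of the lower rear edge of the cover; about 74 mm above the table at the start, 60 mm when seated (the cover's top face is then 66 mm above the table)
- seat (a point): middle of the flat top of the white sample plate in the nest, 60 mm above the table; axes as the press. The seated cover's origin lies here (within 3 mm). Rails round the nest: front one 64 mm high at x -46, side ones 62 mm high at y +-67 mm. Behind it two steel spring clips on blocks: x 36..62, y +-36 mm, 24 mm wide, 79 mm high
- lid_hinge (a point): middle of the lid's hinge line, 102 mm behind the press origin, 84 mm above the table, axis along the press's y. The white lid, 140 mm wide, 18 mm thick, reaches 170 mm from it, with a metal platen 64 x 104 mm, 13 mm proud, on its inner face. Open, it leans forward over the nest (front edge 62 mm ahead of the hinge, 242 mm high): an upright tool cannot reach the cover's rear half
- lid (a joint): angle of the lid (rad): 0 shut, 1.17 to 1.22 at the start (limit 1.23). Friction hinge, 0.65 N m (about 3 N at the bar to shut it; it weighs 0.45 kg): the lid stays at any angle where it is left. With the catch on it cannot go below about 1.12
- lid_handle (a point): centre of the black round bar, 16 mm thick, 130 mm long, parallel to the hinge, on two arms 52 mm either side (95 mm free between). 225 mm from the hinge line, 47 mm clear of the lid's front edge. At lid angle a it lies 225 cos(a) - 4 sin(a) mm ahead of the hinge line and 225 sin(a) + 4 cos(a) above it: about 295 mm above the table open, 88 mm when shut (123 mm ahead of the press origin)
- catch (a joint): angle of the red safety catch (rad): 0 on, its nose in front of the stop lug on the lid's hub; 0.32 off, at its stop. Worked by pushing the thumb tab down; friction only (about 1.5 N at the tab), it stays where it is left. It turns on a post 142 mm high at x 40, y -84 mm from the press origin
- catch_tab (a point): centre of the upper face of the catch's thumb tab (34 (x) x 26 (y) mm, 7 mm thick), right of the press: 46 mm ahead of and 97 mm to the right of the press origin; 103 mm above the table with the catch on, about 77 mm high and 13 mm farther back at its stop (it swings about a pivot 86 mm behind and 27 mm above it)
- timer: bench timer, 66x60x20 mm, left of the press; bystander
- tip_box: blue box of pipette tips, 102x70x57 mm, right of the press; bystander
- bottle_wash: small white bottle with blue cap, 38 mm in diameter, 70 mm high, right of the press; bystander
There are look-alikes about, which are no part of the job. There is more than one size of the cover; the job needs the middle-sized.

How it is judged:
By the outcome, as a careful person would: the job done as asked, in the order asked, and still so for the second after the job is handed in, with the robot touching nothing.
It also fails if it takes over 58 s, if anything falls off the work surface, if the arm or the gripper's body presses on something with over 40 N, if the wrist force passes 120 N, or if a joint passes its speed limit or range.

## Working session

There is one attempt and no reset: what is moved stays moved. The work goes in short steps, each a Python script; the robot and the scene stay as the last script left them, time stands still between calls to the robot, and variables do not carry over. Pictures are saved under pics/ and viewed, and the job is handed in when it is done.

```bash
ls; mkdir -p pics; python3 - <<'E'
from station import arm, snapshot, camera_info
import cv2
for n in("side","top"):
    im=snapshot(n); cv2.imwrite(f"pics/{n}0.png",im)
    c=camera_info(n); print(n,c)
print(arm.read_time(),arm.read_tool_pos(),arm.read_eef_rot())
E
```

```text
pics
side {'fx': 374.3603283084627, 'fy': 374.3603283084627, 'cx': 311.430361820194, 'cy': 202.74479780929477, 'R': array([[ 0.99963983,  0.01052656, -0.02468604],
       [-0.01536056, -0.52985227, -0.84795084],
       [-0.02200596,  0.84802462, -0.52949974]]), 't': array([-0.52424874,  0.13190015,  0.86775615])}
top {'fx': 447.4853126835385, 'fy': 447.4853126835385, 'cx': 325.3110401567458, 'cy': 202.17863918526177, 'R': array([[ 0.01288032, -0.99985049,  0.01153643],
       [-0.99598604, -0.01385087, -0.0884306 ],
       [ 0.08857716, -0.01035111, -0.99601553]]), 't': array([0.0673144 , 0.54419247, 1.02193509])}
0.1 [ 0.18063712 -0.6238549   0.30286922] [-0.69996883 -0.10014683  0.70021795 -0.09853457]
```

View pics/side0.png

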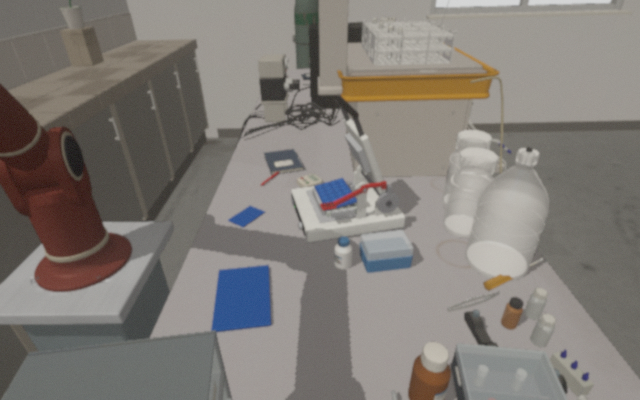

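View pics/top0.png

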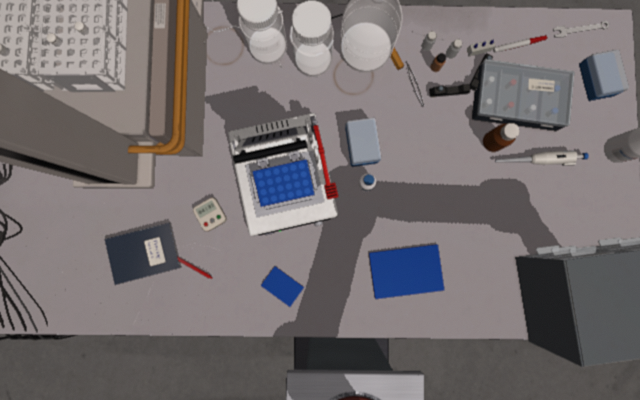

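```bash
python3 - <<'E'
import cv2,numpy as np
s=cv2.imread("pics/side0.png");t=cv2.imread("pics/top0.png")
cv2.imwrite("pics/side0c.png",cv2.resize(s[110:250,270:430],None,fx=5,fy=4.2,interpolation=cv2.INTER_CUBIC)[:590,:800])
cv2.imwrite("pics/top0c.png",cv2.resize(t[105:245,215:395],None,fx=4.2,fy=4.2,interpolation=cv2.INTER_CUBIC))
E
```

```text
(no output)
```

View pics/side0c.png

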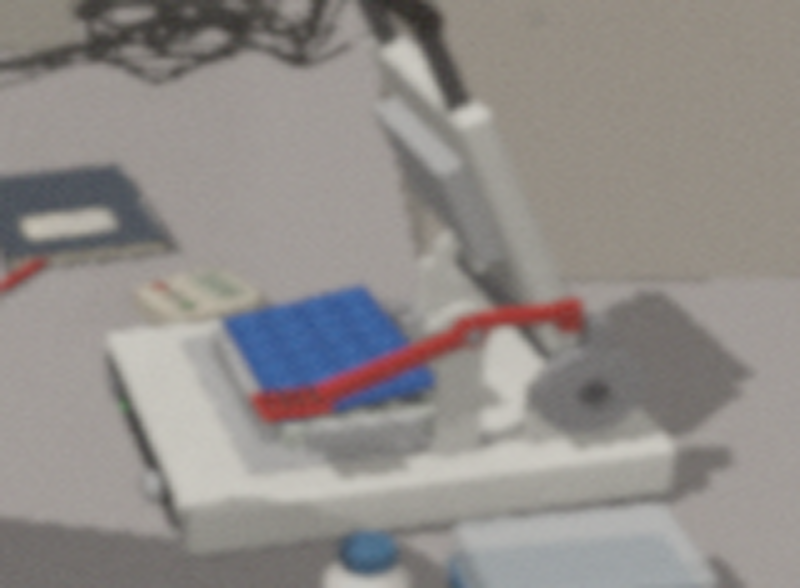

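View pics/top0c.png

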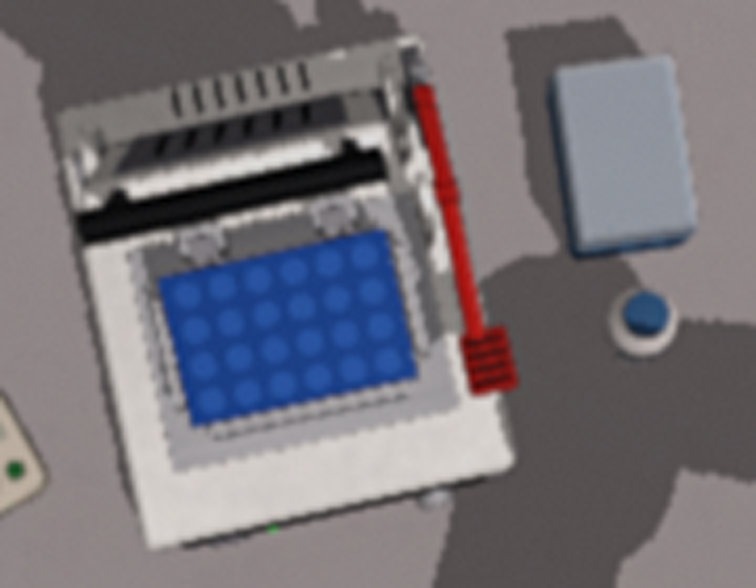

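```bash
cat > geo.py <<'E'
import numpy as np,cv2
from station import camera_info
def ray(n,p):
    c=camera_info(n);R=np.array(c['R']);t=np.array(c['t'])
    d=R.T@np.array([(p[0]-c['cx'])/c['fx'],(p[1]-c['cy'])/c['fy'],1.]);return -R.T@t,d
def onz(n,p,z):
    o,d=ray(n,p);return o+d*(z-o[2])/d[2]
def tri(p1,p2):
    A=[];b=[]
    for n,p in(("side",p1),("top",p2)):
        o,d=ray(n,p);d=d/np.linalg.norm(d);M=np.eye(3)-np.outer(d,d);A.append(M);b.append(M@o)
    return np.linalg.lstsq(np.vstack(A),np.hstack(b),rcond=None)[0]
def proj(n,X):
    c=camera_info(n);q=np.array(c['R'])@X+c['t'];return np.array([c['fx']*q[0]/q[2]+c['cx'],c['fy']*q[1]/q[2]+c['cy']])
E
python3 - <<'E'
from geo import *
np.set_printoptions(precision=4,suppress=True)
t=cv2.imread("pics/top0.png");s=cv2.imread("pics/side0.png")
def quad(m,roi):
    z=np.zeros_like(m);x0,y0,x1,y1=roi;z[y0:y1,x0:x1]=m[y0:y1,x0:x1]
    cs,_=cv2.findContours(z,cv2.RETR_EXTERNAL,cv2.CHAIN_APPROX_NONE)
    c=max(cs,key=cv2.contourArea);return c
hsv=cv2.cvtColor(t,cv2.COLOR_BGR2HSV)
bm=cv2.inRange(hsv,(100,150,50),(130,255,255))
c=quad(bm,(240,140,330,220))
print('cover area',cv2.contourArea(c),cv2.minAreaRect(c))
box=cv2.boxPoints(cv2.minAreaRect(c))
q=cv2.approxPolyDP(c,4,True)[:,0];print(q, box)
for p in box:
    print(p,onz("top",p,.066)[:2],onz("top",p,.080)[:2])
rm=cv2.inRange(hsv,(0,150,60),(8,255,255))|cv2.inRange(hsv,(172,150,60),(180,255,255))
z=np.zeros_like(rm);z[182:200,322:345]=rm[182:200,322:345]
c=quad(z,(320,182,345,202));print('tab',cv2.minAreaRect(c)); print(onz("top",cv2.minAreaRect(c)[0],.103))
# housing front edges
for p in[(250.7,235.2),(336.9,215.5)]:print('front corner',onz("top",p,.043))
hs=cv2.cvtColor(s,cv2.COLOR_BGR2HSV)
bm=cv2.inRange(hs,(100,150,50),(130,255,255));c=quad(bm,(300,170,370,220));print('side cover',cv2.approxPolyDP(c,3,True)[:,0].tolist())
E
```

```text
cover area 1860.0 ((283.0520935058594, 182.32908630371094), (35.94694137573242, 54.917701721191406), 77.19573211669922)
[[306 161]
 [254 171]
 [261 205]
 [312 194]] [[252.2928 170.888 ]
 [305.8448 158.7171]
 [313.8114 193.7701]
 [260.2594 205.9411]]
[252.2928 170.888 ] [0.6079 0.2403] [0.6057 0.2382]
[305.8448 158.7171] [0.6375 0.1203] [0.6349 0.1198]
[313.8114 193.7701] [0.5581 0.1011] [0.5566 0.1009]
[260.2594 205.9411] [0.529  0.2204] [0.5279 0.2185]
tab ((330.7882385253906, 189.54705810546875), (16.812110900878906, 10.629592895507812), 77.47119140625)
[0.5638 0.0639 0.103 ]
front corner [0.4638 0.2435 0.043 ]
front corner [0.5113 0.0479 0.043 ]
side cover [[342, 181], [318, 187], [321, 197], [332, 199], [346, 192]]
```

```bash
cat >> geo.py <<'E'
O=np.array([.584,.1697,0]);YAW=.24
Rz=np.array([[np.cos(YAW),-np.sin(YAW),0],[np.sin(YAW),np.cos(YAW),0],[0,0,1]])
def W(x,y,z): return O+Rz@(np.array([x,y,z])/1000)
def L(X): return Rz.T@(np.asarray(X)-O)*1000
from scipy.spatial.transform import Rotation as Ro
def ori(th,jaw='y',flip=1):
    "tool x leans th (rad) towards press +x from straight down; jaw axis along press y or x"
    x=np.array([np.sin(th),0,-np.cos(th)])
    y=np.array([0,1.,0]) if jaw=='y' else np.array([np.cos(th),0,np.sin(th)])
    y=y*flip
    M=Rz@np.column_stack([x,y,np.cross(x,y)]);return Ro.from_matrix(M).as_quat(),Rz@x
E
python3 - <<'E'
from geo import *
from station import arm
np.set_printoptions(precision=3,suppress=True)
for z in(.285,.29,.295,.3):print('bar',[L(onz("top",p,z)) for p in[(234.5,159.3),(306.7,144.3),(270.6,151.8)]])
for a in (1.12,1.17,1.2,1.22):print(a,102-225*np.cos(a)+4*np.sin(a),84+225*np.sin(a)+4*np.cos(a))
print('bottle',L(onz("top",(369,181),.07)))
for th in(25,35,40,45):
  for f in(1,-1):
    q,x=ori(np.radians(th),'y',f)
    for p in[(-30,0,150),(26,0,100),(26,0,73)]:
        print(th,f,p,arm.ik(W(*p)-.073*x,q))
for j,p in[('y',(-46,-97,125)),('y',(-33,-97,75)),('x',(24,0,340)),('x',(24,0,295)),('x',(-57,0,243)),('x',(-123,0,88))]:
  for f in(1,-1):
    q,x=ori(0,j,f);print(j,p,f,arm.ik(W(*p)-(.054 if j=='x' else .073)*x,q))
E
```

```text
bar [array([ 25.613,  64.289, 285.   ]), array([ 23.471, -65.582, 285.   ]), array([ 24.545,  -0.488, 285.   ])]
bar [array([ 24.491,  63.556, 290.   ]), array([ 22.362, -65.483, 290.   ]), array([ 23.429,  -0.806, 290.   ])]
bar [array([ 23.368,  62.822, 295.   ]), array([ 21.253, -65.384, 295.   ]), array([ 22.313,  -1.124, 295.   ])]
bar [array([ 22.245,  62.089, 300.   ]), array([ 20.144, -65.285, 300.   ]), array([ 21.197,  -1.443, 300.   ])]
1.12 7.571851356445804 288.26532927482054
1.17 17.898873421592732 292.72949122786343
1.2 24.197661586617343 295.1582253605326
1.22 28.436104504165677 296.67193815705434
bottle [ -41.562 -187.578   70.   ]
25 1 (-30, 0, 150) [-0.374  0.478  0.039  2.112  0.216  0.121  1.258]
25 1 (26, 0, 100) [-0.384  0.626  0.074  2.006 -0.046  0.077  1.522]
25 1 (26, 0, 73) [-0.198  0.68  -0.205  2.016  1.478  0.167  0.041]
25 -1 (-30, 0, 150) [-0.392  0.478  0.064  2.112  0.116  0.119 -1.785]
25 -1 (26, 0, 100) [-0.439  0.63   0.157  2.007 -0.616  0.092 -1.061]
25 -1 (26, 0, 73) [-0.385  0.674  0.075  2.021 -0.452  0.014 -1.217]
35 1 (-30, 0, 150) [ 0.37 
[... 1360 characters left out ...]
-1.609]
y (-33, -97, 75) 1 [ 0.298  0.821 -0.766  1.779  0.738  0.854  0.989]
y (-33, -97, 75) -1 [-0.108  0.698 -0.075  1.793  0.079  0.654 -1.559]
x (24, 0, 340) 1 [ 0.12   0.631 -0.828  1.318  0.458  1.386 -0.452]
x (24, 0, 340) -1 [ 0.236  0.739 -1.149  1.314  0.664  1.492  2.53 ]
x (24, 0, 295) 1 [ 0.11   0.654 -0.788  1.397  0.467  1.282 -0.466]
x (24, 0, 295) -1 [ 0.246  0.78  -1.15   1.393  0.707  1.413  2.486]
x (-57, 0, 243) 1 [ 0.205  0.594 -0.857  1.707  0.502  1.075 -0.574]
x (-57, 0, 243) -1 [ 0.333  0.712 -1.149  1.704  0.695  1.196  2.383]
x (-123, 0, 88) 1 [-0.03   0.651 -0.461  2.049  0.533  0.559 -0.631]
x (-123, 0, 88) -1 [ 0.341  0.914 -1.152  2.038  1.066  0.974  1.987]
```

```bash
python3 - <<'E'
from geo import *
from station import arm,snapshot
np.set_printoptions(precision=3,suppress=True)
arm.move_gripper(0.0,30)
q0,x0=ori(0,'y',-1)
arm.movep([.5,-.12,.40],q0)
print(arm.read_time(),arm.read_tool_pos())
q,x=ori(np.radians(40),'y',-1)
arm.movep(W(-90,0,220)-.073*x,q)
print(arm.read_time(),L(arm.read_tool_pos()+.073*x),arm.read_joint_positions(),arm.read_ft_force())
for n in("side","top"):cv2.imwrite(f"pics/{n}1.png",snapshot(n))
s=cv2.imread("pics/side1.png");t=cv2.imread("pics/top1.png")
a=cv2.resize(s[60:260,250:450],(400,400));b=cv2.resize(t[90:290,200:400],(400,400))
cv2.imwrite("pics/b1.png",np.hstack([a,b]))
E
```

```text
3.0333 [ 0.5   -0.121  0.4  ]
5.4833 [-89.532  -0.276 220.301] [-0.525  0.278  0.176  2.391  2.967  0.22   1.62 ] [ 0.984 -0.206 -0.738]
```

View pics/b1.png

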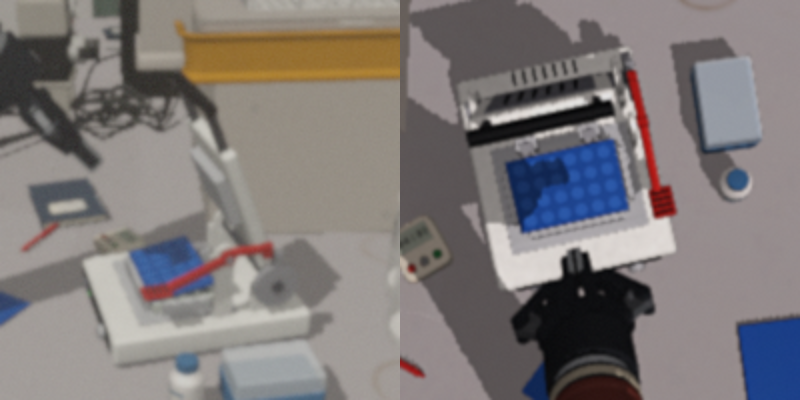

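```bash
python3 - <<'E'
from geo import *
from station import arm,snapshot
np.set_printoptions(precision=2,suppress=True)
q,x=ori(np.radians(40),'y',-1)
print('proj tip',proj("side",W(-90,0,220)),proj("top",W(-90,0,220)))
arm.line_to(W(26,0,102)-.073*x,.1,q)
f0=np.array(arm.read_ft_force());print(arm.read_time(),f0)
z=102
log=[]
while z>64:
    z-=2 if z>86 else 1
    arm.line_to(W(26,0,z)-.073*x,.06)
    f=np.array(arm.read_ft_force())-f0
    p=L(arm.read_tool_pos()+.073*x)
    log.append((z,round(p[2],1),f.round(1).tolist()))
    if f[2]>16:break
for l in log:print(l)
print(arm.read_time(),p)
for n in("side","top"):cv2.imwrite(f"pics/{n}2.png",snapshot(n))
s=cv2.imread("pics/side2.png");t=cv2.imread("pics/top2.png")
a=cv2.resize(s[150:250,280:380],(400,400));b=cv2.resize(t[110:250,210:350],(400,400))
cv2.imwrite("pics/b2.png",np.hstack([a,b]))
E
```

```text
proj tip [297.72 141.86] [287.17 217.05]
7.3917 [-0.44 -0.12 -0.16]
(100, np.float64(100.0), [0.6, 0.9, 0.3])
(98, np.float64(97.8), [0.3, 0.1, 0.3])
(96, np.float64(95.8), [0.2, -0.2, 0.8])
(94, np.float64(93.8), [-0.0, 1.3, 0.5])
(92, np.float64(91.8), [-0.5, 0.3, 0.6])
(90, np.float64(89.8), [0.8, 0.6, -0.7])
(88, np.float64(87.9), [0.8, 0.4, 0.8])
(86, np.float64(85.8), [0.9, 0.2, 0.8])
(85, np.float64(84.9), [0.2, 0.1, 0.4])
(84, np.float64(84.0), [0.0, 0.2, -0.3])
(83, np.float64(82.9), [0.3, -0.2, 0.6])
(82, np.float64(81.9), [1.0, 0.8, 0.2])
(81, np.float64(81.3), [-0.6, -0.0, 2.2])
(80, np.float64(80.4), [-0.9, 0.4, 5.0])
(79, np.float64(79.5), [-1.7, 0.0, 5.5])
(78, np.float64(78.6), [-1.4, 0.3, 5.5])
(77, np.float64(77.8), [-1.3, -0.5, 5.9])
(76, np.float64(76.0), [1.0, 1.0, 1.2])
(75, np.float64(74.9), [1.0, 1.3, 2.0])
(74, np.float64(73.9), [0.8, -0.1, 2.0])
(73, np.float64(72.1), [1.0, 0.1, 0.3])
(72, np.float64(71.6), [-0.2, -0.4, -0.6])
(71, np.float64(71.0), [0.4, 0.9, 0.7])
(70, np.float64(70.7), [-2.7, -0.1, 6.5])
(69, np.float64(70.6), [-5.4, -2.0, 12.1])
(68, np.float64(70.4), [-8.9, -1.3, 17.0])
13.8917 [25.8  -0.03 70.42]
```

View pics/b2.png

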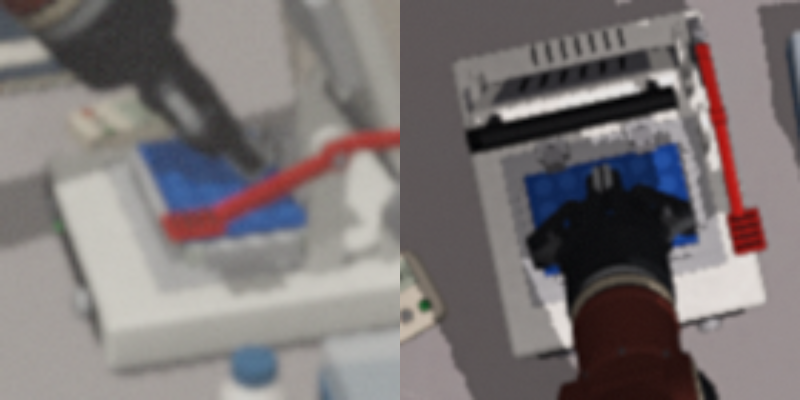

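```bash
python3 - <<'E'
from geo import *
from station import arm,snapshot
np.set_printoptions(precision=4,suppress=True)
q,x=ori(np.radians(40),'y',-1)
arm.line_to(W(24,0,95)-.073*x,.15)
arm.line_to(W(-100,0,200)-.073*x,.25)
print(arm.read_time())
for n in("side","top"):cv2.imwrite(f"pics/{n}3.png",snapshot(n))
s=cv2.imread("pics/side3.png");t=cv2.imread("pics/top3.png")
a=cv2.resize(s[150:250,280:380],(400,400));b=cv2.resize(t[110:250,210:350],(400,400))
cv2.imwrite("pics/b3.png",np.hstack([a,b]))
m=cv2.inRange(cv2.cvtColor(t,cv2.COLOR_BGR2HSV),(100,150,50),(130,255,255))
m[:140]=0;m[212:]=0;m[:,:240]=0;m[:,330:]=0
c=max(cv2.findContours(m,0,cv2.CHAIN_APPROX_NONE)[0],key=cv2.contourArea)
for p in cv2.boxPoints(cv2.minAreaRect(c)):print(p,L(onz("top",p,.066)))
E
```

```text
Traceback (most recent call last):
station.MotionError: the arm cannot follow that straight line within its joint ranges
```

```bash
python3 - <<'E'
from geo import *
from station import arm,snapshot
np.set_printoptions(precision=4,suppress=True)
q,x=ori(np.radians(40),'y',-1)
print(arm.read_joint_positions(),L(arm.read_tool_pos()+.073*x))
for tgt in[(-90,0,220),(-75,0,190),(-60,0,180),(-40,0,160)]:
    try: arm.line_to(W(*tgt)-.073*x,.2);print('ok',tgt);break
    except arm.MotionError as e:print(tgt,e)
print(arm.read_time())
for n in("side","top"):cv2.imwrite(f"pics/{n}3.png",snapshot(n))
s=cv2.imread("pics/side3.png");t=cv2.imread("pics/top3.png")
a=cv2.resize(s[150:250,280:380],(400,400));b=cv2.resize(t[110:250,210:350],(400,400))
cv2.imwrite("pics/b3.png",np.hstack([a,b]))
m=cv2.inRange(cv2.cvtColor(t,cv2.COLOR_BGR2HSV),(100,150,50),(130,255,255))
m[:140]=0;m[212:]=0;m[:,:240]=0;m[:,330:]=0
c=max(cv2.findContours(m,0,cv2.CHAIN_APPROX_NONE)[0],key=cv2.contourArea)
for p in cv2.boxPoints(cv2.minAreaRect(c)):print(p,L(onz("top",p,.066)))
E
```

```text
[-0.388   0.6636  0.058   2.2179  3.051   0.4363  1.5515] [24.2584  0.0297 95.4743]
ok (-90, 0, 220)
15.325
[253.2022 171.8764] [37.3754 61.4214 66.    ]
[305.9326 159.7079] [ 37.9516 -60.3852  66.    ]
[313.7697 193.6685] [-41.2472 -60.4352  66.    ]
[261.0393 205.8371] [-41.5212  60.5775  66.    ]
```

View pics/b3.png

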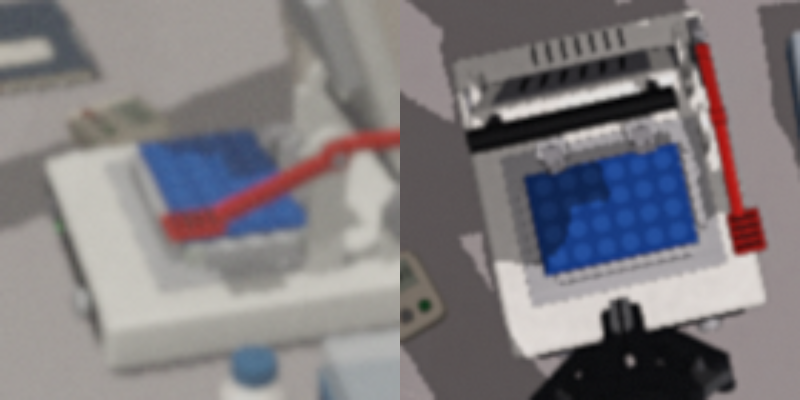

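```bash
python3 - <<'E'
from geo import *
from station import arm,snapshot
np.set_printoptions(precision=4,suppress=True)
q,x=ori(0,'y',-1)
arm.movep(W(-60,-97,200)-.073*x,q)
arm.line_to(W(-46,-97,112)-.073*x,.2)
f0=np.array(arm.read_ft_force());print(arm.read_time(),arm.read_joint_positions())
phi=-.06;log=[]
while phi<.42:
    phi+=.03
    c,s=np.cos(phi),np.sin(phi)
    X=40-86*c+27*s;Z=130-27*c-86*s
    arm.line_to(W(X,-97,Z)-.073*x,.08)
    f=np.array(arm.read_ft_force())-f0;p=L(arm.read_tool_pos()+.073*x)
    log.append((round(phi,2),p.round(1).tolist(),f.round(1).tolist()))
    if f[2]>15:break
for l in log:print(*l)
print(arm.read_time())
arm.line_to(W(X-5,-97,150)-.073*x,.2)
for n in("side","top"):cv2.imwrite(f"pics/{n}4.png",snapshot(n))
s=cv2.imread("pics/side4.png");t=cv2.imread("pics/top4.png")
a=cv2.resize(s[130:250,280:400],(400,400));b=cv2.resize(t[110:250,210:350],(400,400))
cv2.imwrite("pics/b4.png",np.hstack([a,b]))
E
```

```text
18.6083 [-0.2502  0.632   0.1528  1.8067 -0.1377  0.7124 -1.353 ]
-0.03 [-46.7, -97.0, 106.3] [1.0, 0.2, -1.2]
0.0 [-45.9, -96.9, 103.1] [0.6, 0.5, -0.6]
0.03 [-45.0, -97.0, 100.4] [0.8, -0.4, 0.1]
0.06 [-44.3, -97.0, 97.7] [-0.0, 0.5, 0.5]
0.09 [-43.4, -97.0, 95.1] [-0.0, -0.2, -0.3]
0.12 [-42.2, -97.0, 92.7] [0.0, 0.2, -0.1]
0.15 [-41.0, -97.0, 90.2] [0.6, -0.3, -0.3]
0.18 [-39.7, -97.0, 87.8] [0.5, 0.5, -0.2]
0.21 [-38.4, -97.0, 85.5] [1.0, 0.2, 0.2]
0.24 [-37.1, -97.0, 83.1] [0.4, -0.2, -0.0]
0.27 [-35.6, -97.0, 80.9] [-0.1, 0.9, -0.4]
0.3 [-34.3, -97.0, 78.9] [-0.8, -0.8, 3.0]
0.33 [-33.7, -97.1, 78.2] [-5.8, -0.6, 13.2]
0.36 [-33.1, -97.1, 77.5] [-10.1, -1.1, 22.9]
22.1083
```

View pics/b4.png

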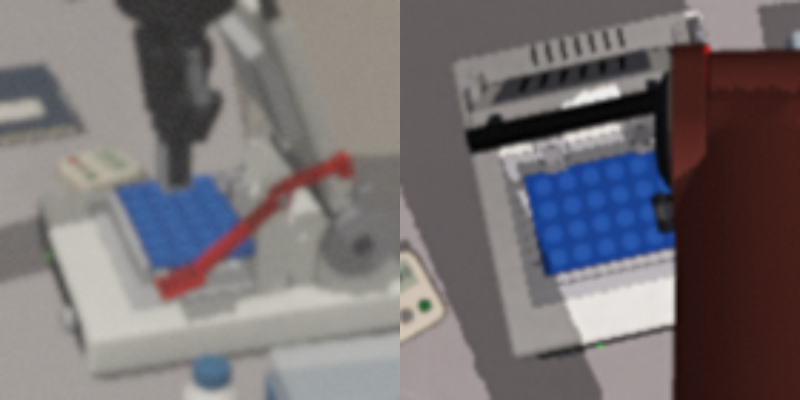

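```bash
python3 - <<'E'
from geo import *
from station import arm,snapshot
np.set_printoptions(precision=4,suppress=True)
print('tab proj on/off',proj("side",W(-46,-97,103)),proj("side",W(-33,-97,77)))
q,x=ori(0,'y',-1);g,_=ori(0,'x',1)
arm.line_to(W(-60,-97,330)-.073*x,.3)
arm.move_gripper(.5,25)
arm.movep(W(22,0,350)-.054*x,g)
print(arm.read_time(),L(arm.read_tool_pos()),arm.read_joint_positions(),arm.read_ft_force())
for n in("side","top"):cv2.imwrite(f"pics/{n}5.png",snapshot(n))
s=cv2.imread("pics/side5.png");t=cv2.imread("pics/top5.png")
a=cv2.resize(s[70:230,270:430],(400,400));b=cv2.resize(t[90:250,200:360],(400,400))
cv2.imwrite("pics/b5.png",np.hstack([a,b]))
E
```

```text
tab proj on/off [327.209  203.4987] [332.6281 212.1666]
25.1167 [ 21.8771  -0.5553 403.9823] [-0.2121  0.5193 -0.1809  1.318   0.0931  1.3127 -0.1552] [-0.357  -0.5165  0.5678]
```

View pics/b5.png

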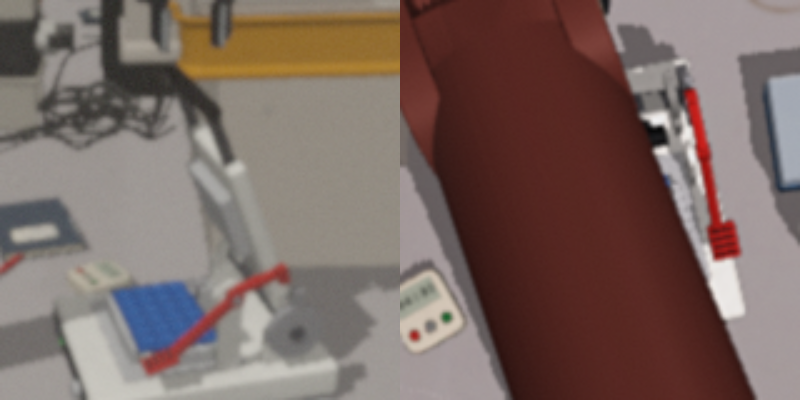

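```bash
python3 - <<'E'
from geo import *
for y in(65,0,-65):
    p=proj("side",W(22.5,y,294.5));print(y,p,(p-[270,70])*2.5)
for X in(22-21,22+21):
    p=proj("side",W(X,0,335));print(X,(p-[270,70])*2.5)
s=cv2.imread("pics/side5.png")
cv2.imwrite("pics/s5.png",cv2.resize(s[50:150,290:390],(800,600),interpolation=cv2.INTER_CUBIC)[:, :600])
E
```

```text
65 [336.85569259  97.56414906] [167.13923147  68.91037266]
0 [345.00651842 105.55466141] [187.51629605  88.88665353]
-65 [354.26491792 114.63096326] [210.66229481 111.57740815]
1 [165.1227055   45.72990715]
43 [210.70984648  41.66371586]
```

View pics/s5.png

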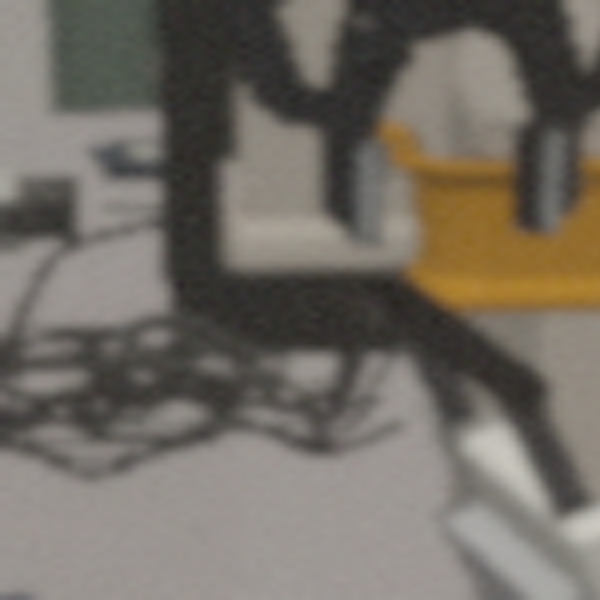

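```bash
python3 - <<'E'
from geo import *
from station import arm,snapshot
np.set_printoptions(precision=4,suppress=True)
g,x=ori(0,'x',1)
f0=np.array(arm.read_ft_force())
arm.line_to(W(22.5,0,294)-.054*x,.15)
print(arm.read_time(),np.array(arm.read_ft_force())-f0)
arm.move_gripper(0,25)
print(arm.read_time(),arm.read_opening(),np.array(arm.read_ft_force())-f0)
for n in("side",):cv2.imwrite(f"pics/{n}6.png",snapshot(n))
s=cv2.imread("pics/side6.png")
cv2.imwrite("pics/s6.png",cv2.resize(s[50:210,290:450],(600,600),interpolation=cv2.INTER_CUBIC))
E
```

```text
25.7417 [ 0.9572 -0.3854  1.2444]
26.0917 0.1748671502589175 [ 0.3978 -0.2707  3.4981]
```

View pics/s6.png

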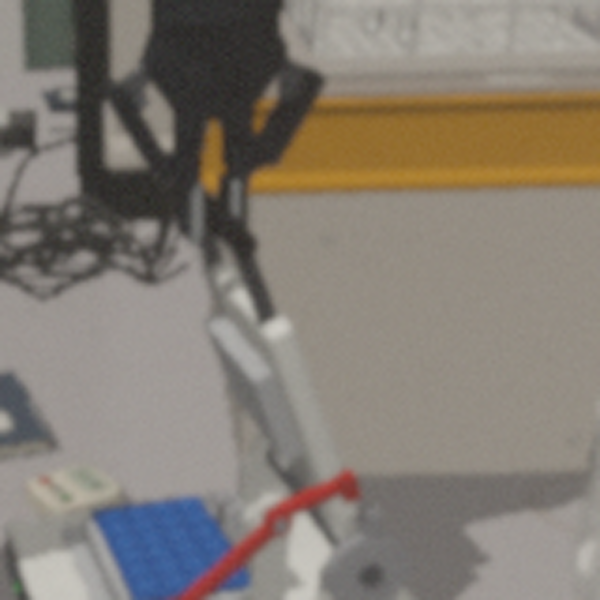

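```bash
python3 - <<'E'
from geo import *
from station import arm,snapshot
np.set_printoptions(precision=1,suppress=True)
g,x=ori(0,'x',1)
f0=np.array(arm.read_ft_force());p0=L(arm.read_tool_pos()+.054*x);print(p0)
off=None
a=1.192
def bar(a): return np.array([102-225*np.cos(a)+4*np.sin(a),0,84+225*np.sin(a)+4*np.cos(a)])
off=p0-bar(a);off[1]=0;print('off',off)
while a>0.04:
    a=max(a-.07,0.03)
    P=bar(a)+off*1.0
    arm.line_to(W(*P)-.054*x,.12)
    f=Rz.T@(np.array(arm.read_ft_force())-f0)
    print(round(a,2),L(arm.read_tool_pos()+.054*x)-P,f,round(arm.read_opening(),3))
    if np.linalg.norm(f)>30:print('STOP');break
print(arm.read_time())
for n in("side","top"):cv2.imwrite(f"pics/{n}7.png",snapshot(n))
s=cv2.imread("pics/side7.png")
cv2.imwrite("pics/s7.png",cv2.resize(s[90:250,250:410],(600,600),interpolation=cv2.INTER_CUBIC))
E
```

```text
[ 23.2   0.1 295.5]
off [0.6 0.  1. ]
1.12 [-0.4  0.1  0.1] [-0.1  0.6 -3. ] 0.175
1.05 [-0.6  0.2 -0.1] [-1.7  1.7 -1.8] 0.174
0.98 [-0.6  0.2 -0.3] [-2.8  1.1 -1.6] 0.174
0.91 [-0.6  0.3 -0.4] [-2.1  2.2 -2.8] 0.179
0.84 [-0.3  0.2 -0.6] [-0.8  2.3 -5.6] 0.173
0.77 [-0.3  0.2 -0.6] [-0.3  2.3 -5.6] 0.179
0.7 [-0.2  0.2 -0.6] [-0.8  3.  -8. ] 0.175
0.63 [-0.   0.2 -0.4] [-0.8  3.4 -9.1] 0.176
0.56 [ 0.1  0.2 -0.3] [ 0.6  3.7 -8.4] 0.173
0.49 [ 0.3  0.1 -0.1] [ 1.1  3.9 -8.7] 0.177
0.42 [ 0.3  0.1 -0. ] [ 0.7  3.7 -8.3] 0.173
0.35 [ 0.2  0.1 -0.1] [ 1.2  4.2 -8.8] 0.177
0.28 [0.3 0.1 0. ] [ 0.3  4.3 -7.6] 0.176
0.21 [ 0.2  0.  -0. ] [ 1.4  4.1 -8. ] 0.18
0.14 [ 0.1 -0.  -0. ] [-0.1  3.8 -8.3] 0.177
0.07 [ 0.1 -0.1  0. ] [ 0.5  4.  -8. ] 0.174
0.03 [-0.  -0.1  0. ] [ 0.1  3.8 -8.8] 0.175
30.9167
```

View pics/s7.png

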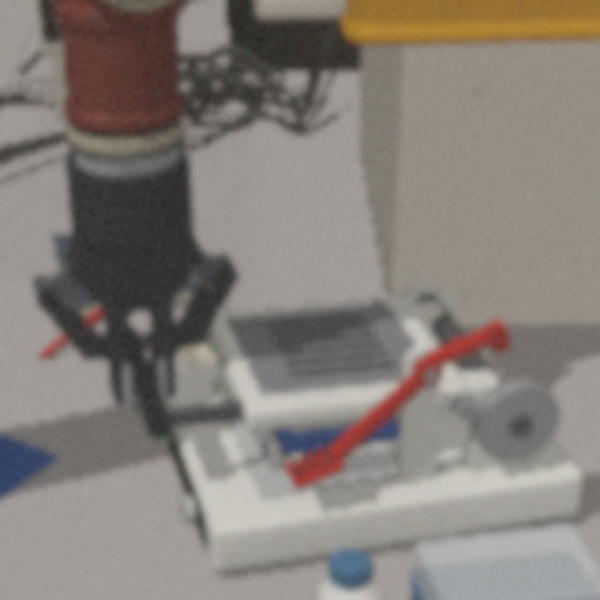

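```bash
python3 - <<'E'
from geo import *
from station import arm,snapshot
np.set_printoptions(precision=1,suppress=True)
g,x=ori(0,'x',1)
f0=np.array(arm.read_ft_force());P=L(arm.read_tool_pos()+.054*x);z0=P[2];print(P)
for i in range(18):
    P[2]-=1
    arm.line_to(W(*P)-.054*x,.06)
    f=Rz.T@(np.array(arm.read_ft_force())-f0)
    print(P[2].round(1),L(arm.read_tool_pos()+.054*x)[2].round(1),f)
    if f[2]>22:break
print(arm.read_time())
arm.move_gripper(.5)
arm.line_to(W(P[0],0,150)-.054*x,.2)
# shut fingers, press on bar top from above to make sure
arm.move_gripper(0)
f0=np.array(arm.read_ft_force())
arm.line_to(W(-123,0,110)-.073*x,.15)
z=110
while z>90:
    z-=1
    arm.line_to(W(-123,0,z)-.073*x,.08)
    f=Rz.T@(np.array(arm.read_ft_force())-f0)
    if f[2]>18:break
print('bar top contact tip z',z,L(arm.read_tool_pos()+.073*x),f)
arm.line_to(W(-125,0,200)-.073*x,.25)
print(arm.read_time())
for n in("side","top"):cv2.imwrite(f"pics/{n}8.png",snapshot(n))
s=cv2.imread("pics/side8.png");t=cv2.imread("pics/top8.png")
a=cv2.resize(s[120:250,270:400],(400,400));b=cv2.resize(t[100:250,200:350],(400,400))
cv2.imwrite("pics/b8.png",np.hstack([a,b]))
E
```

```text
[-122.2   -0.1   95.9]
94.9 95.3 [-1.1  0.8  5. ]
93.9 94.1 [-2.1  0.2  5.2]
92.9 92.8 [-0.8  1.2  5.7]
91.9 91.7 [-1.4  0.5  4.4]
90.9 90.7 [-0.7  1.1  2.6]
89.9 89.7 [-0.9  0.9  3.7]
88.9 88.8 [-2.2  0.5  4.6]
87.9 87.7 [-1.9  0.8  4. ]
86.9 86.7 [-2.2 -0.3  4.2]
85.9 86.5 [-4.   1.1 10.6]
84.9 86.3 [-5.1 -0.1 17.6]
83.9 86.1 [-6.7  0.2 24.5]
34.0167
bar top contact tip z 93 [-122.9    0.1   95.1] [-4.3 -2.  18.4]
40.4833
```

View pics/b8.png

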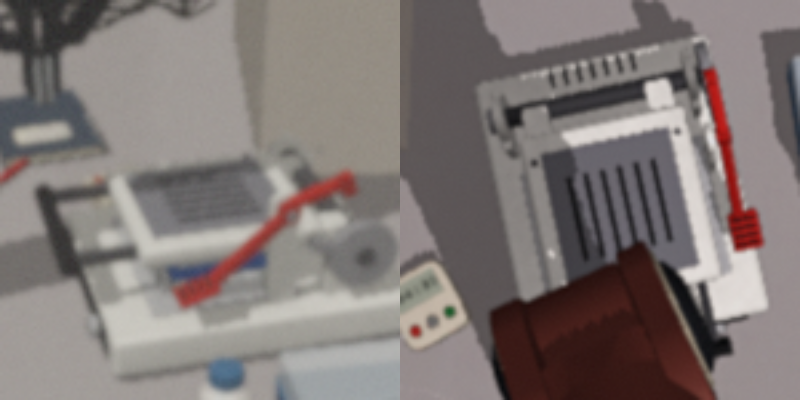

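```bash
python3 - <<'E'
from geo import *
a=cv2.imread("pics/top0.png");b=cv2.imread("pics/side0.png");c=cv2.imread("pics/side8.png");d=cv2.imread("pics/top8.png")
for nm,A,B,r in[('tipbox',a,d,(112,170,340,385)),('bottle',a,d,(170,192,358,380)),('timer',a,d,(193,233,190,230)),('bottle s',b,c,(233,272,330,358)),('tipbox s',b,c,(228,272,358,415))]:
    y0,y1,x0,x1=r;g=[cv2.cvtColor(i[y0:y1,x0:x1],cv2.COLOR_BGR2GRAY).astype(np.float32) for i in(A,B)]
    print(nm,cv2.phaseCorrelate(g[0],g[1],cv2.createHanningWindow(g[0].shape[::-1],cv2.CV_32F)))
from station import ticket,arm
print(arm.read_time(),arm.read_ft_force());ticket.finish_job()
E
```

```text
tipbox ((0.6188047070227434, 0.0596622060019385), 0.9515134331032082)
bottle ((0.24572984589966929, 0.35415721404620726), 0.9099854454398155)
timer ((0.08643801251794159, -0.02909306121545896), 0.8507884311676025)
bottle s ((-0.23760496427468247, -0.10218083925392207), 0.7853800253073374)
tipbox s ((0.13512265118789202, 0.537166626818081), 1.0658021464171232)
40.5833 [-0.1772573   1.08308247 -0.96350073]
the job is handed in; nothing more can be done
```

The cover is seated, the catch is down and the lid is shut. I handed the job in at 40.6 s of the 58 s allowed. `finish_job` reports no verdict, so what follows rests on my own checks.

- **Choice of cover:** Three blue pieces could be taken for it. They were the one in the press (top view pixel 283,183), a small loose one (283,286) and a large loose one (406,270). I took the middle-sized one in the press.
- **Cover:** I reached under the open lid with the tool leaning 40° and pressed about 17 mm behind the cover's middle. The force dropped twice, at about 6 N and again near 2 N, and then met a hard stop with the tip's lower edge at about 65 mm height. The next pictures showed its edges symmetric and square to the nest.
- **Catch:** I pushed the tab along its arc to a firm stop, with 23 N at about 77 mm height. Afterwards the side picture showed it near its computed off position, and it was still down in the last pictures. My force readings showed nothing of the expected 1.5 N while it swung.
- **Lid:** I gripped the bar and followed its arc down to a firm stop, with the bar at about 86 to 87 mm. I then pressed on top of the bar with 18 N and met it at about 95 mm, which fits the 88 mm given for shut.
- **Surroundings:** The timer, tip box and bottle showed shifts under 0.7 pixel in the pictures, which I put down to noise and shadow. At hand-in the arm was clear of everything, at about 1.5 N.

One retreat line after pressing the cover was refused because of joint ranges, so I used another line. Nothing moved during the refusal.

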